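Take a bore depth with the stop gauge

ROBOT

A 7-joint arm with a two-finger parallel gripper is mounted at the origin on a cart in front of the work surface, level with it; the furniture and walls round the work are solid. World frame = base frame: x ahead of the robot, y to its left, z up, the work surface at z = 0. Lengths are in m, angles in rad, forces in N, time in s.
With the tool pointing down it reaches from about 0.4 to 0.85 m from the base axis. Payload 4.5 kg.
Tool frame: the origin (TCP) lies midway between the tips of the shut fingers; the grasp point (between the pads) lies 19 mm behind it; z points along the fingers, y is the line along which they close (so a half turn about z gives the same grasp; the last joint's range is limited). The gripper opens to 85 mm and grips with 20 to 120 N. Pads are 22 mm wide; open, the fingers measure 114 mm over their backs; the gripper's body (76 mm by 85 mm) begins 54 mm behind the grasp point. The pads swing forward as they close: fully open they stand 13 mm farther back than shut.
Start: joints at [1.211, 0.689, -0.195, 1.565, 0.157, 0.902, -0.215], TCP at [0.24, -0.577, 0.231] pointing down, gripper open.
Joint ranges: [-3.01, 3.01], [-0.46, 2.08], [-1.47, 1.51], [0.13, 2.56], [-1, 4.14], [0.04, 2.09], [-2.66, 2.66]. Speed limits (rad/s): [2.57, 2.57, 3.14, 3.14, 3.14, 3.14, 3.14].

INTERFACE

Orientations are given as a rotation vector (axis times angle).
In Python, from rig import manip gives the robot as it stands.
- The arm moves only by the shell command python3 -m crank 'ROWS' [FORCE]. ROWS is text: rows parted by semicolons, each of 7 numbers parted by spaces: the opening, from 0 (shut) to 1 (fully open), then the shift along the tool's x, y, z in cm, then the turn, a rotation vector about the tool's x, y, z in degrees. A call has 1 to 12 rows; each row shifts and turns the commanded pose from where the row before left it, along the tool's axes as they then stand; what a row does not reach is not made up. A row lasts 1/8 s, in which the tool goes at most 62.5 mm and 10.7 degrees, less where a joint would pass 70% of its speed; a pose out of reach is approached as far as the arm can. A call is refused whole if a number of a shift passes 6.25 or a number of a turn 10.7, either way. A call with a gripper value outside its range is refused whole. The fingers move at their own pace and stop on an object; FORCE is the grip in N (left out, the last holds). Time passes only in rows, so rows that do not move let the fingers close. It gives the time, the measured TCP pose, the force, the opening and the grip force at its end, in the units of the state.
- manip.observe(): the state, without advancing time (a new reading comes with each control period).
- manip.get_image(name): name is "side" or "top"; returns a dict with "image" (384x512x3 uint8, blue, green, red), "depth" (384x512 float32, m along the optical axis (not along the pixel's ray), 0 where there is no reading), "K" (3x3 intrinsics, pixels), "position" and "attitude" of the camera in the world. Camera axes: x right, y down, z forward; pixel columns grow to the right and rows downward; lengths in m; the calibration is good to about 2 mm. A picture is of the moment at which its call begins.
- manip.hand_in(): hands the job in; it is judged then, once.
The state is a dict: "t": time; "joint_pos": joint angles; "qvel": joint speeds; "joint_efforts": joint torques, N m; "eef_pos": TCP position; "tcp_rot": TCP orientation; "contact_force": force on the tool from outside, world axes, zero at the start; "torque": the same for the moment, N m; "grip_width": finger opening in m; "grip_force": force on a finger pad.
Only numpy, scipy, OpenCV 4.12 (cv2) and the standard library are available. Lean on these libraries where they do the work, as an engineer would, in place of code of your own. Each camera call takes 0.05 s, during which the arm holds its last target. There are 200 camera calls.

TASK

Slide the wooden mounting block into the grey depth gauge until it is home against the end stop, press the black-knobbed rod down into the block's blind bore until it bottoms out, and only then push the brass stop collar down the rod until it lies on the gauge's bridge. Finish by swinging the red latch all the way across above the collar's tab, so that the stop is held. Leave the roll of tape, the pigment tub, the roller and the brush where they are.

Things in the scene. Friction and masses are not known exactly. Their poses are not given: they have to be found in the camera images.
- block: Loose wooden block 150 (x) x 100 (y) x 55 mm high, 0.35-0.7 kg, too wide to grasp: push it. Origin: centre of underside; z up; +x towards the end that enters the gauge first. A blind round bore, 28 mm wide, opens in its top 35 mm from the centre towards +x. It starts outside the gauge's mouth, +x end towards it, roughly in line.
- bore_mouth (a point): Centre of the bore's mouth, in the plane of the block's top (55 mm above the table).
- bore_floor (a point): Centre of the bore's dark flat floor, 20 to 42 mm below the block's top; the depth differs every time and the floor does not give under the rod.
- gauge: Fixed grey depth gauge. Origin on the table under the rod's axis; z up; +x: the way the block slides in. Side rails 26 mm high, inner faces at y = +-52 mm, x -58 to 47; flared lead-ins open to about +-80 mm at x = -97. End stop face at x = 40 mm: the block is home with its centre at x = -35 mm, y = 0, same yaw. Column at x = 54 to 86 mm.
- bridge_top (a point): Point on the rod's axis in the top plane of the bridge, the gauge's plate above the block: top 115 mm, underside 97 mm above the table, x -24 to 86 mm, y -92 to 24 mm in the gauge's frame.
- rod (a joint): Depth rod: steel, 16 mm across, vertical, sliding through the bridge; 0 at the top, where its tip is 80 mm above the table; grows in metres as it goes down, to 0.075. It needs about 3 N to move and stays where it is left. The knob on top is black, 32 mm across and 12 mm thick.
- rod_tip (a point): Centre of the rod's lower end.
- knob_top (a point): Centre of the knob's flat top, 147 mm above the rod's tip: press here from above.
- collar (a joint): Brass stop collar on the rod under its knob: 36 mm disc, 12 mm thick, with a tab 26 mm wide reaching to y = -90 mm in the gauge's frame. 0 just under the knob, grows in metres as it slides down the rod. It rides with the rod, slides on it with about 1.5 N, stays where left; it comes to rest on the bridge, upper face then 127 mm above the table.
- collar_under (a point): Centre of the collar's underside, on the rod's axis.
- tab_top (a point): Point on the upper face of the collar's tab, 54 mm from the rod's axis towards the gauge's -y: press here from above.
- latch (a joint): Red latch: flat bar swinging level about an upright pivot on the bridge. 0 open (bar along the gauge's -y), grows in rad clockwise seen from above to its end at 1.571, closed (bar along the gauge's -x, across the collar's tab). Bar's underside is 130 mm above the table: it clears the tab only when the collar is down. Turns stiffly (about 1 N at the pin), stays where left.
- latch_hinge (a point): The latch's pivot axis, at x = 35, y = -75 mm in the gauge's frame, 129.5 mm above the table.
- latch_pin (a point): Top of the red upright pin near the bar's free end, 50 mm from the pivot: 12 mm across, from 140 to 179.5 mm above the table; push the latch by this pin.
- masking_tape: Roll of masking tape, 118 mm across, 25 mm high, lying to the right of the gauge; origin at the centre of its underside. Leave alone.
- pigment_tub: Pigment tub with black lid, 56 mm across, 52 mm high, behind the work; origin at the centre of its underside. Leave alone.
- brayer: Rubber roller with red handle, 142 mm long, lying at the near right; origin at the centre of its underside. Leave alone.
- hake_brush: Flat brush with wooden handle, 186 mm long, lying at the near left edge; origin at the centre of its underside. Leave alone.
Not all that is in view belongs to the job. Of the things that look like the block, take the one that is nearest to the robot's base at the start.

How it is judged:
On the way, in this order (a step that is already met when the one before it is completed fails the run):
1. the block is home in the gauge: bore centred under the rod within 5 mm (horizontal distance between bore_mouth and bridge_top below 0.005 m and angle between block's own z axis and vertical below 0.05 rad), for 0.2 s.
2. the rod's tip rests on the bore's floor (within 2.5 mm) while the collar is still clear of the bridge (all of step 1 and z of rod_tip in the frame of bore_floor between -0.003 and 0.0025 m and horizontal distance between rod_tip and bore_floor below 0.006 m and z of collar_under in the frame of bridge_top above 0.005 m), for 0.3 s.
3. the collar lies on the bridge (within 2.5 mm), the rod still bottomed (z of rod_tip in the frame of bore_floor between -0.003 and 0.0025 m and horizontal distance between rod_tip and bore_floor below 0.006 m and z of collar_under in the frame of bridge_top below 0.0025 m), for 0.2 s.
4. the latch is swung over the collar's tab (beyond 1.35 rad) (all of step 3 and value of joint latch above 1.35 rad), for 0.2 s.
At the end, for the whole second after the job is handed in: The block is home (bore within 5 mm of the rod's axis, lying flat), the rod's tip is within 2.5 mm of the bore's floor, the collar's underside within 2.5 mm of the bridge's top, the latch beyond 1.35 rad, everything at rest (all of step 1 and all of step 4 and linear speed of block below 0.01 m/s and velocity of joint latch below 0.05 rad/s); the robot touches nothing.
It fails at once if the tape, tub, roller or brush is moved by more than 30 mm (distance of any of masking_tape, pigment_tub, brayer, hake_brush from where it was at the start of the episode above 0.03 m).
It also fails if it takes over 69 s, if anything falls off the work surface, if the arm or the gripper's body presses on something with over 40 N, if the wrist force passes 120 N, or if a joint passes its speed limit or range.

## Working session

There is one attempt and no reset: what is moved stays moved. The work goes in short steps, Python scripts to look and compute and a shell command to move; the robot and the scene stay as the last step left them, time stands still between calls to the robot, and variables do not carry over. Pictures are saved under pics/ and viewed, at most 10 in all, crops included, and the job is handed in when it is done.

```bash
mkdir -p pics
cat > h.py <<'E'
import numpy as np, cv2
from scipy.spatial.transform import Rotation as R
from rig import manip
def att(a):
    a=np.array(a,float)
    return a if a.shape==(3,3) else (R.from_rotvec(a) if a.size==3 else R.from_quat(a)).as_matrix()
def ray(d,u,v):
    return att(d["attitude"])@np.linalg.inv(d["K"])@np.array([u,v,1.])
def onz(d,u,v,z):
    r=ray(d,u,v);p=np.array(d["position"]);return p+r*(z-p[2])/r[2]
def cloud(d):
    v,u=np.mgrid[:384,:512];q=np.stack([u,v,np.ones_like(u)],-1)@np.linalg.inv(d["K"]).T*d["depth"][...,None]
    return q@att(d["attitude"]).T+np.array(d["position"])
def st():
    s=manip.observe();print({k:np.round(s[k],3).tolist() for k in ["t","eef_pos","tcp_rot","contact_force","grip_width"]});return s
E
python3 - <<'E'
from h import *
import pickle
s=st()
for n in ["top","side"]:
    d=manip.get_image(n);pickle.dump(d,open(n+".pkl","wb"));cv2.imwrite(f"pics/{n}0.png",d["image"]);print(n,d["position"],d["attitude"],d["K"][0])
print(R.from_rotvec(s["tcp_rot"]).as_matrix().round(3))
E
```

```text
{'t': 0.0, 'eef_pos': [0.239, -0.577, 0.23], 'tcp_rot': [-3.079, -0.614, 0.001], 'contact_force': [0.049, 0.495, 0.232], 'grip_width': 0.085}
top [ 0.4181977  -0.03209207  1.48803379] [-2.15258036  2.16058262 -0.13525208] [400.2545809    0.         251.87911174]
side [ 0.26412163 -1.26480019  1.14851088] [-2.22394761  0.30636407 -0.12028341] [465.84232508   0.         255.02440132]
[[ 0.923  0.384 -0.001]
 [ 0.384 -0.923  0.002]
 [-0.    -0.002 -1.   ]]
```

View pics/top0.png

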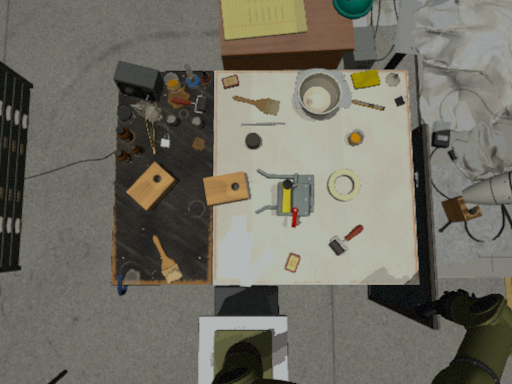

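View pics/side0.png

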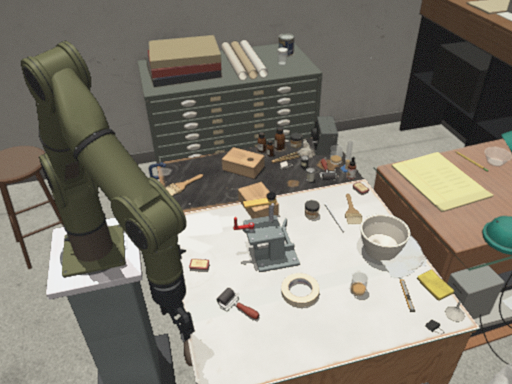

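The top view shows two candidates for the block: wood with a bore at (227,188), beside the gauge mouth, and another at (150,186). The gauge is at (293,195), with the knob at (287,184), a yellow collar tab and the red latch at (295,216). I'll measure both and check a crop.

Run:
```python
from h import *
import pickle
d=pickle.load(open("top.pkl","rb"));im=d["image"];P=cloud(d)
hsv=cv2.cvtColor(im,cv2.COLOR_BGR2HSV)
m=((hsv[...,0]>8)&(hsv[...,0]<22)&(hsv[...,1]>90)&(hsv[...,2]>110)).astype(np.uint8)
m=cv2.morphologyEx(m,cv2.MORPH_OPEN,np.ones((3,3)))
for c in cv2.findContours(m,0,2)[0]:
    if cv2.contourArea(c)<300: continue
    f=np.zeros_like(m);cv2.drawContours(f,[c],-1,1,-1)
    f=(f>0)&(abs(P[...,2]-0.055)<0.008); 
    if f.sum()<200: continue
    q=np.argwhere(f)[:,::-1]; w=np.array([onz(d,u,v,0.055)[:2] for u,v in q])
    r=cv2.minAreaRect((w*1000).astype(np.float32));print("block",q.mean(0),r,"dist",np.hypot(*r[0])/1000, "z",np.median(P[f][:,2]))
    x,y,ww,hh=cv2.boundingRect(c);dk=f*0
    for v,u in np.argwhere(hsv[y+4:y+hh-4,x+4:x+ww-4,2]<95): print((u+x+4,v+y+4),onz(d,u+x+4,v+y+4,0.055)[:2].round(3),end=" ")
    print()
# heights around the gauge
sub=P[165:235:3,255:320:3,2]*1000
print(sub.astype(int))
cv2.imwrite("pics/crop1.png",cv2.resize(im[150:240,190:330],None,fx=5.5,fy=5.5,interpolation=cv2.INTER_CUBIC))
```

```text
block [224.6203966  188.05476865] ((611.0275268554688, 65.00267028808594), (99.24970245361328, 149.0352325439453), 9.971357345581055) dist 0.6144753743802043 z 0.05581913095578006
(np.int64(207), np.int64(176)) [0.655 0.13 ] (np.int64(208), np.int64(176)) [0.655 0.127] (np.int64(209), np.int64(176)) [0.655 0.123] (np.int64(210), np.int64(176)) [0.655 0.119] (np.int64(233), np.int64(183)) [0.629 0.036] (np.int64(234), np.int64(183)) [0.629 0.032] (np.int64(235), np.int64(183)) [0.629 0.029] (np.int64(236), np.int64(183)) [0.629 0.025] (np.int64(232), np.int64(184)) [0.625 0.04 ] (np.int64(233), np.int64(184)) [0.625 0.036] (np.int64(234), np.int64(184)) [0.625 0.032] (np.int64(235), np.int64(184)) [0.625 0.029] (np.int64(236), np.int64(184)) [0.625 0.025] (np.int64(237), np.int64(184)) [0.625 0.021] (np.int64(232), np.int64(185)) [0.621 0.04 ] (np.int64(233), np.int64(185)) [0.621 0.036] (np.int64(234), np.int64(185)) [0.621 0.032] (np.int64(235), np.int64(185)) [0.621 0.029] (np.int64(236), np.int64(185)) [0.621 0.025] (np.int64(237), np.int64(185)) [0.621 0.021] (np.int64(238), np.i
[... 24630 characters left out ...]
  3    0]
 [   0    3   -2   -1    3   -1    1    4   -1    0    2    0    2  141
     3    0   -2    1    5    2    0    0]
 [   0   -5    1    1    3   -2    0    1    1    2    7    8   -3  142
     2   -1    0    4    0   -5    1    7]
 [   3    2    0    0    5   -2   -5    0    0    0    0   -1  135  178
    -4    5    2    0    6    1    4    5]
 [   1   -4    5   -1   -3    0    0   -2   -4    0    0   -4    3   -3
     0    1    1    0    1    1    3    0]
 [   3    0    2    0   -2    1   -3    3    2    1    6    1    3    3
    -4   -1    0   -1   -2    0    2   -3]
 [   6   -1    1   -5    4    4    0    6    0    5   -4    1    2    5
    -1    3   -4    0   -1    4    0    0]]
```

View pics/crop1.png

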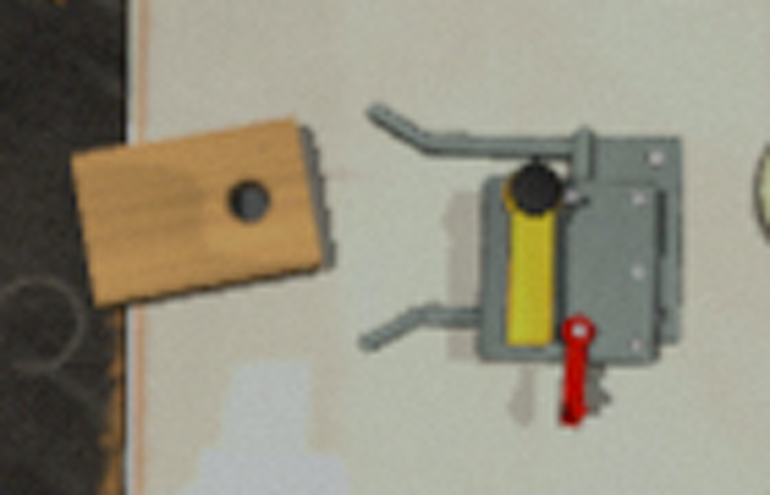

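The crop confirms the choice: the wooden block at crop (205,212), full-image (227,188), has its bore towards the gauge, is 0.614 m from the base and measures 149x99 mm. The other block is 0.706 m away. Next is the gauge pose.

Run:
```python
from h import *
import pickle
d=pickle.load(open("top.pkl","rb"));im=d["image"];P=cloud(d);hsv=cv2.cvtColor(im,cv2.COLOR_BGR2HSV).astype(int)
roi=np.zeros((384,512),bool);roi[160:232,255:320]=1
b=roi&(P[...,2]>.100)&(P[...,2]<.128)
q=np.argwhere(b)[:,::-1];w=np.array([onz(d,u,v,.115)[:2] for u,v in q])
r=cv2.minAreaRect((w*1000).astype(np.float32));print("bridge",r)
k=roi&(hsv[...,2]<70)&(P[...,2]>.21);q=np.argwhere(k)[:,::-1];print("knob n",len(q),q.mean(0),"at .227",onz(d,*q.mean(0),.227), "z",np.median(P[k][:,2]))
red=roi&((hsv[...,0]<8)|(hsv[...,0]>172))&(hsv[...,1]>150)
q=np.argwhere(red)[:,::-1];w=np.array([onz(d,u,v,.139)[:2] for u,v in q if P[v,u,2]<.16]);print("latch",cv2.minAreaRect((w*1000).astype(np.float32)))
pn=red&(P[...,2]>.165);q=np.argwhere(pn)[:,::-1];print("pin",len(q),onz(d,*q.mean(0),.1795))
y=roi&(hsv[...,0]>20)&(hsv[...,0]<34)&(hsv[...,1]>140)&(P[...,2]>.19);z=np.median(P[y][:,2]);q=np.argwhere(y)[:,::-1]
w=np.array([onz(d,u,v,.203)[:2] for u,v in q]);print("tab z",z,cv2.minAreaRect((w*1000).astype(np.float32)))
# rails: z 20..32
b=roi&(P[...,2]>.018)&(P[...,2]<.034);q=np.argwhere(b)[:,::-1];w=np.array([onz(d,u,v,.026)[:2] for u,v in q])
for lo,hi in((.60,.75),(.5,.60)):
    s=w[(w[:,0]>lo)&(w[:,0]<hi)&(w[:,1]<-.045)];print(len(s),s.mean(0),np.polyfit(s[:,1],s[:,0],1))
```

```text
bridge ((563.5482177734375, -172.00341796875), (107.36724853515625, 116.88191223144531), 88.78412628173828)
knob n 66 [287.06060606 183.84848485] at .227 [ 0.6001127  -0.14428846  0.227     ] z 0.22506878244450634
latch ((499.9350280761719, -175.5497589111328), (16.88792610168457, 60.81208038330078), 89.07047271728516)
pin 11 [ 0.47312216 -0.16977076  0.1795    ]
tab z 0.2051508830673634 ((557.5225830078125, -142.3635711669922), (25.91045379638672, 90.903076171875), 89.24946594238281)
152 [ 0.65902005 -0.13422238] [0.13863293 0.67762769]
72 [ 0.53941674 -0.09092387] [-0.16864536  0.52408286]
```

```bash
python3 -m crank '0.7 0 0 -1.5 0 0 -9.53;0.7 0 0 -1.5 0 0 -9.53;0.7 0 0 -1.5 0 0 -9.53;0.7 0 0 -1.5 0 0 -9.53;0.7 0 0 -1.5 0 0 -9.53;0.7 0 0 -1.5 0 0 -9.53;0.7 0 0 -1.5 0 0 -9.53;0.7 5 2.4 0 0 0 0;0.7 5 2.4 0 0 0 0'; python3 -c "
from h import *;s=st();print(R.from_rotvec(s['tcp_rot']).as_matrix().round(3))"
```

```text
t: 1.23
eef_pos: [0.2893, -0.4767, 0.3359]
tcp_rot: [-2.237, -2.205, -0.001]
contact_force: [1.6, 0.3, 0.0]
grip_width: 0.0603
grip_force: 0.0
{'t': 1.225, 'eef_pos': [0.289, -0.477, 0.336], 'tcp_rot': [-2.237, -2.205, -0.001], 'contact_force': [1.6, 0.261, 0.001], 'grip_width': 0.06}
[[ 0.014  1.     0.   ]
 [ 1.    -0.014  0.001]
 [ 0.001  0.    -1.   ]]
```

```bash
python3 -m crank '0.7 5.5 2.6 0 0 0 0;0.7 5.5 2.6 0 0 0 0;0.7 5.5 2.6 0 0 0 0;0.7 5.5 2.6 0 0 0 0;0.7 5.5 2.6 0 0 0 0;0.7 5.5 2.6 0 0 0 0;0.7 5.5 2.6 0 0 0 0;0.7 5.5 2.6 0 0 0 0;0.7 5.5 2.6 0 0 0 0;0.7 5.5 2.6 0 0 0 0;0.7 5.5 2.6 0 0 0 0;0.7 5.5 2.6 0 0 0 0'; python3 -m crank '0.7 0 0 5 0 0 0;0.7 0 0 5 0 0 0;0.7 0 0 5 0 0 0;0.7 0 0 5 0 0 0;0.7 0 0 5 0 0 0;0.7 0 0 3 0 0 0;0.7 0 0 2 0 0 0;0.7 0 0 1 0 0 0'
```

```text
t: 2.72
eef_pos: [0.61, 0.1796, 0.3358]
tcp_rot: [2.236, 2.207, -0.002]
contact_force: [1.6, -1.5, -0.6]
grip_width: 0.0603
grip_force: 0.0
t: 3.72
eef_pos: [0.6092, 0.1781, 0.0254]
tcp_rot: [-2.235, -2.207, 0.001]
contact_force: [-0.6, -0.6, 0.1]
grip_width: 0.0597
grip_force: 0.0
```

```bash
python3 -m crank '0.7 -1 -0.7 0 0 0 0;0.7 -0.8 0 0 0 0 0;0.7 -0.6 0 0 0 0 0;0.7 -0.6 0 0 0 0 0;0.7 -0.6 0 0 0 0 0;0.7 -0.6 0 0 0 0 0;0.7 -0.6 0 0 0 0 0;0.7 -0.5 0 0 0 0 0;0.7 0 0 0 0 0 0'
cat > blk.py <<'E'
from h import *
def block(d,X=(.48,.72),Y=(-.25,.2)):
    P=cloud(d);hsv=cv2.cvtColor(d["image"],cv2.COLOR_BGR2HSV).astype(int)
    m=(hsv[...,0]>8)&(hsv[...,0]<22)&(hsv[...,1]>90)&(hsv[...,2]>100)&(abs(P[...,2]-.055)<.010)&(P[...,0]>X[0])&(P[...,0]<X[1])&(P[...,1]>Y[0])&(P[...,1]<Y[1])
    m=cv2.morphologyEx(m.astype(np.uint8),cv2.MORPH_OPEN,np.ones((3,3)))
    q=np.argwhere(m)[:,::-1];w=np.array([onz(d,u,v,.055)[:2] for u,v in q]);print(len(w),"x",w[:,0].min().round(4),w[:,0].max().round(4),"y",w[:,1].min().round(4),w[:,1].max().round(4),cv2.minAreaRect((w*1000).astype(np.float32)))
E
python3 - <<'E'
from blk import *
d=manip.get_image("top");block(d);cv2.imwrite("pics/a.png",cv2.resize(d["image"][140:250,180:330],None,fx=5,fy=5))
E
```

```text
t: 4.85
eef_pos: [0.6014, 0.1237, 0.026]
tcp_rot: [2.236, 2.205, -0.003]
contact_force: [0.6, 0.8, -0.0]
grip_width: 0.0594
grip_force: 0.6
138 x 0.603 0.6543 y -0.0363 0.0324 ((628.672607421875, -1.9789886474609375), (68.8599624633789, 51.18300247192383), 89.78540802001953)
```

View pics/a.png

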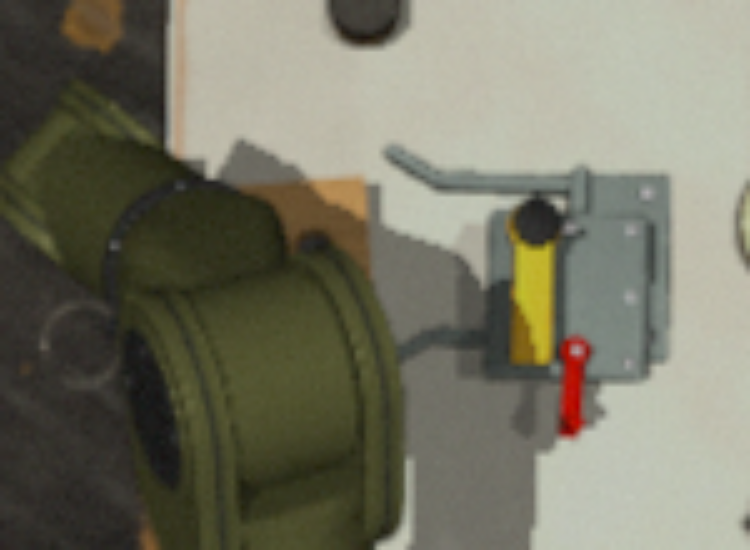

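The picture shows the block squared up by the fingers, its front edge at crop (370,180-270), and the gauge mouth clear ahead. The +x edge reads 4 mm outboard, so I'll push on with a small drift towards the centre.

```bash
python3 -m crank '0.7 -1 -0.1 0 0 0 0;0.7 -1 -0.1 0 0 0 0;0.7 -1 -0.1 0 0 0 0;0.7 -1 0 0 0 0 0;0.7 -1 0 0 0 0 0;0.7 -1 0 0 0 0 0;0.7 -1 0 0 0 0 0;0.7 -1 0 0 0 0 0;0.7 -1 0 0 0 0 0;0.7 -1 0 0 0 0 0;0.7 -1 0 0 0 0 0'; python3 -m crank '0.7 -0.8 0 0 0 0 0;0.7 -0.6 0 0 0 0 0;0.7 -0.6 0 0 0 0 0;0.7 0 0 0 0 0 0'; python3 -c "
from blk import *
d=manip.get_image('top');block(d)"
```

```text
t: 6.28
eef_pos: [0.5983, 0.0154, 0.0267]
tcp_rot: [2.235, 2.207, 0.004]
contact_force: [2.5, 4.5, 2.9]
grip_width: 0.0599
grip_force: 2.4
t: 6.78
eef_pos: [0.5969, -0.0064, 0.0263]
tcp_rot: [2.237, 2.205, -0.002]
contact_force: [0.5, 0.5, 0.7]
grip_width: 0.0597
grip_force: 0.9
52 x 0.6354 0.6502 y -0.1634 -0.1197 ((642.740234375, -141.5487060546875), (43.57721710205078, 14.660313606262207), 89.78548431396484)
```

```bash
python3 -m crank '0.7 -0.5 0 0 0 0 0;0.7 -0.4 0 0 0 0 0;0.7 -0.3 0 0 0 0 0;0.7 0 0 0 0 0 0'; python3 -m crank '0.7 -0.2 0 0 0 0 0;0.7 0 0 0 0 0 0';python3 -m crank '0.7 -0.15 0 0 0 0 0;0.7 0 0 0 0 0 0'
```

```text
t: 7.32
eef_pos: [0.5965, -0.0177, 0.0262]
tcp_rot: [2.236, 2.206, -0.002]
contact_force: [0.7, 1.2, 0.8]
grip_width: 0.0596
grip_force: 0.7
t: 7.58
eef_pos: [0.5964, -0.019, 0.0262]
tcp_rot: [-2.235, -2.207, 0.002]
contact_force: [0.2, 2.1, -0.2]
grip_width: 0.0599
grip_force: 1.1
t: 7.82
eef_pos: [0.5964, -0.0205, 0.0262]
tcp_rot: [-2.236, -2.207, 0.002]
contact_force: [-0.7, 2.7, -0.5]
grip_width: 0.0596
grip_force: 1.1
```

```bash
for i in 1; do python3 -m crank '0.7 -0.2 0 0 0 0 0;0.7 0 0 0 0 0 0'; done; python3 -m crank '0.7 -0.2 0 0 0 0 0;0.7 0 0 0 0 0 0';python3 -m crank '0.7 -0.2 0 0 0 0 0;0.7 0 0 0 0 0 0'
```

```text
t: 8.07
eef_pos: [0.5967, -0.0227, 0.0262]
tcp_rot: [2.236, 2.207, -0.001]
contact_force: [-0.2, 2.2, -0.4]
grip_width: 0.0598
grip_force: 0.8
t: 8.32
eef_pos: [0.5969, -0.0244, 0.0262]
tcp_rot: [2.236, 2.207, -0.0]
contact_force: [-0.3, 2.5, -1.4]
grip_width: 0.0593
grip_force: 1.0
t: 8.57
eef_pos: [0.5971, -0.0244, 0.0264]
tcp_rot: [-2.234, -2.207, -0.004]
contact_force: [-0.2, 5.5, -0.9]
grip_width: 0.0603
grip_force: 2.6
```

```bash
python3 -m crank '0.7 -0.3 0 0 0 0 0;0.7 -0.2 0 0 0 0 0;0.7 0 0 0 0 0 0'; python3 -m crank '0.5 3 0 0 0 0 0;0.3 3 0 -5 0 0 0;0 0 0 -6 0 0 0;0 0 0 -6 0 0 0;0 0 0 -6 0 0 0;0 0 0 -3 0 0 0;0 0 0 0 0 0 0'; python3 -c "
from blk import *
d=manip.get_image('top');block(d)
d=manip.get_image('side');cv2.imwrite('pics/b.png',cv2.resize(d['image'][150:290,200:340],None,fx=4,fy=4))"
```

```text
t: 8.95
eef_pos: [0.5983, -0.0245, 0.027]
tcp_rot: [-2.23, -2.207, -0.015]
contact_force: [1.2, 12.8, -0.1]
grip_width: 0.0595
grip_force: 6.0
t: 9.82
eef_pos: [0.599, 0.0279, 0.2891]
tcp_rot: [2.234, 2.202, 0.005]
contact_force: [0.4, 0.2, -0.4]
grip_width: -0.0
grip_force: 0.0
153 x 0.5773 0.6504 y -0.1814 -0.0618 ((613.6786499023438, -121.51220703125), (119.58354187011719, 72.9332275390625), 89.7853775024414)
```

View pics/b.png

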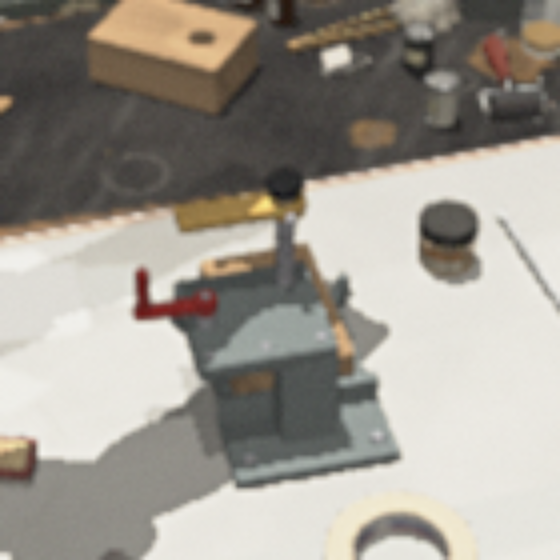

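The side view shows the block fully under the bridge with no gap at the end stop. Its wood is visible at crop (345,350) against the column, and the push met a hard stop at 13 N. Next is the knob.

```bash
python3 -m crank '0 -6 0 0 0 0 0;0 -6 0 0 0 0 0;0 -5.1 0 0 0 0 0;0 0 0 3 0 0 0;0 0 0 2 0 0 0;0 0 0 0 0 0 0'; python3 -m crank '0 0 0 1 0 0 0;0 0 0 1 0 0 0;0 0 0 1 0 0 0;0 0 0 1 0 0 0;0 0 0 0 0 0 0'
```

```text
t: 10.68
eef_pos: [0.593, -0.1428, 0.233]
tcp_rot: [-2.232, -2.204, 0.008]
contact_force: [-0.1, -0.4, 0.7]
grip_width: -0.0001
grip_force: 0.0
t: 11.3
eef_pos: [0.5947, -0.1422, 0.1952]
tcp_rot: [-2.234, -2.207, 0.002]
contact_force: [-0.5, -0.4, 0.6]
grip_width: 0.0001
grip_force: 0.0
```

```bash
python3 -c "
from h import *
d=manip.get_image('side');cv2.imwrite('pics/c.png',cv2.resize(d['image'][130:270,200:340],None,fx=4,fy=4))"
```

```text
(no output)
```

View pics/c.png

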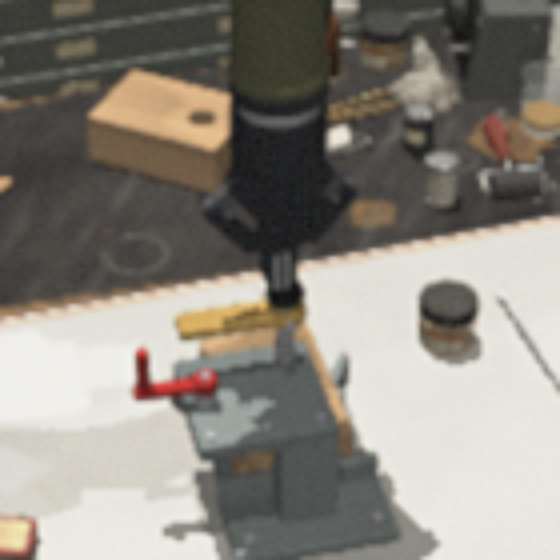

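The fingers are sitting on the knob at crop (285,295), and the rod and collar are going down together. I'll continue slowly until it bottoms.

```bash
python3 -m crank '0 0 0 0.5 0 0 0;0 0 0 0.5 0 0 0;0 0 0 0.3 0 0 0;0 0 0 0 0 0 0'; for k in 1; do python3 -m crank '0 0 0 0.3 0 0 0;0 0 0 0.2 0 0 0' | grep -E 'eef|contact'; done;  python3 -m crank '0 0 0 0.3 0 0 0;0 0 0 0.2 0 0 0' | grep -E 'eef|contact'; python3 -m crank '0 0 0 0.3 0 0 0;0 0 0 0.2 0 0 0' | grep -E 'eef|contact'
```

```text
t: 11.85
eef_pos: [0.5952, -0.1422, 0.1829]
tcp_rot: [-2.235, -2.207, 0.001]
contact_force: [0.1, -0.4, 1.3]
grip_width: 0.0003
grip_force: 0.0
eef_pos: [0.5954, -0.1422, 0.1783]
contact_force: [-0.2, -0.2, 2.0]
eef_pos: [0.5954, -0.1422, 0.1731]
contact_force: [-1.4, -0.4, 1.9]
eef_pos: [0.5954, -0.1422, 0.1681]
contact_force: [-1.3, 0.0, 3.3]
```

```bash
python3 -m crank '0 0 0 0.2 0 0 0;0 0 0 0.2 0 0 0' | grep -E 'eef|contact';  python3 -m crank '0 0 0 0.2 0 0 0;0 0 0 0.2 0 0 0' | grep -E 'eef|contact'; python3 -m crank '0 0 0 0.2 0 0 0;0 0 0 0 0 0 0' | grep -E 'eef|contact'
```

```text
eef_pos: [0.5954, -0.1421, 0.1648]
contact_force: [-4.5, -0.9, 17.4]
eef_pos: [0.5956, -0.1422, 0.1646]
contact_force: [-11.8, -0.7, 40.5]
eef_pos: [0.5957, -0.1422, 0.1645]
contact_force: [-14.8, 0.1, 43.5]
```

Bottomed at z=0.1648, which makes the bore 37 mm deep, and the force rose sharply. Next I lift, move over the tab and press the collar down.

```bash
python3 -m crank '0 0 0 -3 0 0 0;0 0 0 -2 0 0 0;0 0 0 0 0 0 0' | grep -E 'eef|contact'; python3 -m crank '0 0 -5.1 0 0 0 0;0 0 0 0 0 0 0'; python3 -c "
from h import *
d=manip.get_image('top');P=cloud(d);hsv=cv2.cvtColor(d['image'],cv2.COLOR_BGR2HSV).astype(int)
y=(hsv[...,0]>20)&(hsv[...,0]<34)&(hsv[...,1]>140)&(P[...,2]>.11)&(P[...,1]<-.1)&(P[...,1]>-.2);print(y.sum(),np.median(P[y],0))"
```

```text
eef_pos: [0.5965, -0.142, 0.2095]
contact_force: [-0.6, -0.5, 0.5]
t: 13.98
eef_pos: [0.5379, -0.1419, 0.2059]
tcp_rot: [-2.23, -2.204, 0.012]
contact_force: [0.1, -0.1, 0.8]
grip_width: -0.0001
grip_force: 0.0
86 [ 0.35006069 -0.12976982  0.69652096]
```

```bash
python3 -m crank '0 0 0 3 0 0 0;0 0 0 1.5 0 0 0;0 0 0 0.5 0 0 0;0 0 0 0.5 0 0 0;0 0 0 0 0 0 0'| grep -E 'eef|contact'; python3 -m crank '0 0 0 0.5 0 0 0;0 0 0 0.5 0 0 0;0 0 0 0.5 0 0 0;0 0 0 0 0 0 0'| grep -E 'eef|contact'; python3 -m crank '0 0 0 0.4 0 0 0;0 0 0 0.3 0 0 0;0 0 0 0 0 0 0'| grep -E 'eef|contact'
```

```text
eef_pos: [0.5447, -0.1415, 0.1534]
contact_force: [-0.1, -0.9, 1.0]
eef_pos: [0.5441, -0.1415, 0.1378]
contact_force: [-0.3, 0.8, -0.7]
eef_pos: [0.5442, -0.1415, 0.131]
contact_force: [0.0, 0.1, -1.3]
```

```bash
python3 -m crank '0 0 0 0.3 0 0 0;0 0 0 0.2 0 0 0;0 0 0 0 0 0 0'| grep -E 'eef|contact';python3 -m crank '0 0 0 0.2 0 0 0;0 0 0 0 0 0 0'| grep -E 'eef|contact';python3 -m crank '0 0 0 0.2 0 0 0;0 0 0 0 0 0 0;0 0 0 0 0 0 0'| grep -E 'eef|contact'
```

```text
eef_pos: [0.5444, -0.1415, 0.1271]
contact_force: [-2.1, 0.1, 8.1]
eef_pos: [0.5445, -0.1415, 0.127]
contact_force: [-6.8, 0.5, 25.0]
eef_pos: [0.5445, -0.1415, 0.1269]
contact_force: [-10.9, 0.6, 39.2]
```

The collar is on the bridge: tab top at 0.127, 39 N. Now the latch. I lift, check joint 7's room for a 90° swing, and locate the pin again.

```bash
python3 -m crank '0 0 0 -4 0 0 0;0 0 0 -4 0 0 0;0 -4 -6 0 0 0 0;0 -4 -6 0 0 0 0;0 0 0 0 0 0 0'| grep -E 'eef|contact|t:'; python3 -c "
from h import *
print(np.round(manip.observe()['joint_pos'],2))
d=manip.get_image('side');P=cloud(d);hsv=cv2.cvtColor(d['image'],cv2.COLOR_BGR2HSV).astype(int)
r=((hsv[...,0]<8)|(hsv[...,0]>172))&(hsv[...,1]>130)&(P[...,2]>.12)&(P[...,0]>.4)&(P[...,0]<.6)&(P[...,1]>-.25)&(P[...,1]<-.1)
Q=P[r];pn=Q[Q[:,2]>.15];print(len(Q),len(pn),np.median(pn,0),'bar',Q[Q[:,2]<.145].min(0),Q[Q[:,2]<.145].max(0))
y=(hsv[...,0]>18)&(hsv[...,0]<34)&(hsv[...,1]>120)&(P[...,2]>.11)&(P[...,2]<.2)&(P[...,0]>.5)&(P[...,0]<.6)&(P[...,1]>-.17)&(P[...,1]<-.12);print('tab',y.sum(),np.percentile(P[y][:,2],[25,50,75,95]))
k=(hsv[...,2]<60)&(P[...,2]>.14)&(P[...,0]>.57)&(P[...,0]<.63)&(P[...,1]>-.17)&(P[...,1]<-.12);print('knob',np.percentile(P[k],[50,95],axis=0))
cv2.imwrite('pics/d.png',cv2.resize(d['image'][130:270,200:340],None,fx=4,fy=4))"
```

```text
t: 17.15
eef_pos: [0.4337, -0.2134, 0.2016]
tcp_rot: [-2.242, -2.197, 0.01]
contact_force: [1.0, -0.0, 0.4]
[ 0.74  0.61 -0.6   2.    0.54  0.7  -0.22]
77 12 [ 0.47174737 -0.17749724  0.16441531] bar [ 0.46693595 -0.18919698  0.1322443 ] [ 0.52825407 -0.17212644  0.14400426]
tab 130 [0.12526828 0.12718057 0.12920542 0.13157638]
knob [[ 0.59680101 -0.1547678   0.16480387]
 [ 0.6067678  -0.14273205  0.1696262 ]]
```

View pics/d.png

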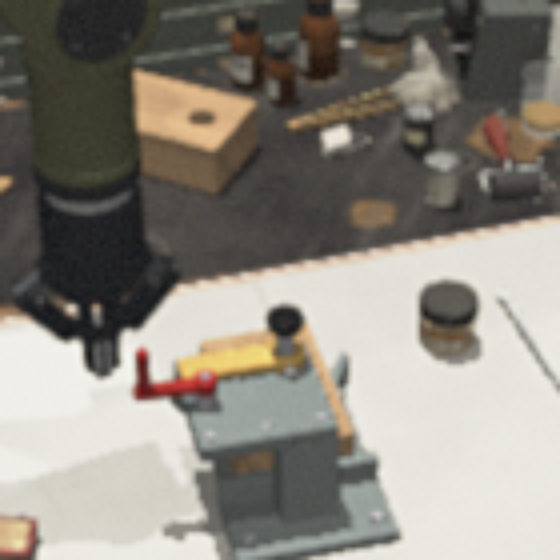

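Picture: the collar's tab lies on the bridge at crop (240,360), the knob at (285,318) is low, the latch is still open with its pin at (142,370), and the fingers are at (100,350). I'll bring the fingers behind the pin, then swing about the hinge.

```bash
python3 -m crank '0 0.4 4.0 0 0 0 0;0 0 0 0 0 0 0;0 0 0 2.5 0 0 0;0 0 0 2.5 0 0 0;0 0 0 0 0 0 0'| grep -E 'eef|contact|t:';python3 -m crank '0 0.7 0 0 0 0 0;0 0.5 0 0 0 0 0;0 0 0 0 0 0 0'| grep -E 'eef|contact|t:'
```

```text
t: 17.82
eef_pos: [0.4786, -0.2049, 0.1509]
tcp_rot: [-2.231, -2.207, 0.002]
contact_force: [-0.5, -0.9, -0.5]
t: 18.2
eef_pos: [0.4803, -0.1933, 0.1531]
tcp_rot: [2.233, 2.208, 0.001]
contact_force: [0.5, 0.2, -0.3]
```

```bash
python3 -m crank '0 0.8 -0.2 0 0 0 10;0 0.8 -0.2 0 0 0 10;0 0.8 -0.2 0 0 0 10;0 0.8 -0.2 0 0 0 10;0 0.8 -0.2 0 0 0 10;0 0 0 0 0 0 0'| grep -E 'eef|rot|contact|t:'; python3 -c "
from h import *
s=st();r=R.from_rotvec(s['tcp_rot']).as_matrix();print(r.round(2),(r.T@(np.array([.5245,-.176,.15])-s['eef_pos'])).round(4))"
```

```text
t: 18.95
eef_pos: [0.4849, -0.154, 0.1527]
tcp_rot: [2.957, 1.059, 0.001]
contact_force: [-0.5, -0.7, 0.1]
{'t': 18.95, 'eef_pos': [0.485, -0.154, 0.153], 'tcp_rot': [2.957, 1.059, 0.001], 'contact_force': [-0.523, -0.744, 0.15], 'grip_width': 0.0}
[[ 0.77  0.64  0.  ]
 [ 0.64 -0.77 -0.  ]
 [ 0.    0.   -1.  ]] [0.0166 0.0422 0.0028]
```

```bash
python3 -m crank '0 0.75 -0.2 0 0 0 10;0 0.75 -0.2 0 0 0 10;0 0.75 -0.2 0 0 0 10;0 0.75 -0.2 0 0 0 10;0 0.2 0 0 0 0 0;0 0 0 0 0 0 0'| grep -E 'eef|rot|contact|t:'; python3 -m crank '0 0.3 0 0 0 0 0;0 0 0 0 0 0 0' | grep -E 'eef|contact'; python3 -c "
from h import *
s=st();r=R.from_rotvec(s['tcp_rot']).as_matrix();print(r.round(2),(r.T@(np.array([.5245,-.176,.15])-s['eef_pos'])).round(4))"
```

```text
t: 19.7
eef_pos: [0.508, -0.1354, 0.1521]
tcp_rot: [-3.141, 0.014, 0.006]
contact_force: [-5.6, 0.4, 4.3]
eef_pos: [0.5083, -0.1353, 0.1518]
contact_force: [-9.3, -0.5, 6.7]
{'t': 19.95, 'eef_pos': [0.508, -0.135, 0.152], 'tcp_rot': [-3.141, 0.015, 0.014], 'contact_force': [-9.262, -0.485, 6.683], 'grip_width': 0.0}
[[ 1.   -0.01 -0.01]
 [-0.01 -1.    0.  ]
 [-0.01 -0.   -1.  ]] [0.0166 0.0406 0.0016]
```

Hard stop reached at 9 N. I back off and check.

```bash
python3 -m crank '0 -1.5 0 0 0 0 0;0 -3 0 0 0 0 0;0 -3 0 -4 0 0 0;0 -3 0 -5 0 0 0;0 -3 5 -3 0 0 0;0 0 5 0 0 0 0;0 0 0 0 0 0 0;0 0 0 0 0 0 0'| grep -E 'eef|contact|t:'; python3 -c "
from blk import *
d=manip.get_image('side');P=cloud(d);hsv=cv2.cvtColor(d['image'],cv2.COLOR_BGR2HSV).astype(int)
r=((hsv[...,0]<8)|(hsv[...,0]>172))&(hsv[...,1]>130)&(P[...,2]>.12)&(P[...,0]>.4)&(P[...,0]<.6)&(P[...,1]>-.25)&(P[...,1]<-.1)
Q=P[r];pn=Q[Q[:,2]>.152];print('pin',len(pn),np.median(pn,0))
k=(hsv[...,2]<60)&(P[...,2]>.14)&(P[...,0]>.57)&(P[...,0]<.63)&(P[...,1]>-.17)&(P[...,1]<-.12);print('knob',np.percentile(P[k],[50,95],axis=0))
y=(hsv[...,0]>18)&(hsv[...,0]<34)&(hsv[...,1]>120)&(P[...,2]>.11)&(P[...,2]<.2)&(P[...,0]>.5)&(P[...,0]<.6)&(P[...,1]>-.17)&(P[...,1]<-.12);print('tab',np.median(P[y][:,2]))
t=manip.get_image('top');block(t)
cv2.imwrite('pics/e.png',np.hstack([cv2.resize(x,(400,400)) for x in (d['image'][130:270,200:340],t['image'][140:250,200:310])]))"
```

```text
t: 20.95
eef_pos: [0.3787, -0.2308, 0.2709]
tcp_rot: [-3.141, 0.017, -0.002]
contact_force: [0.3, 0.2, -0.3]
pin 13 [ 0.5251933  -0.13257515  0.16656456]
knob [[ 0.59658765 -0.15154242  0.16352616]
 [ 0.60723743 -0.14147483  0.16927036]]
tab 0.1265909691533954
726 x 0.5555 0.6505 y -0.1814 -0.0361 ((602.874755859375, -108.78030395507812), (144.9662628173828, 94.63623046875), 89.7853775024414)
```

View pics/e.png

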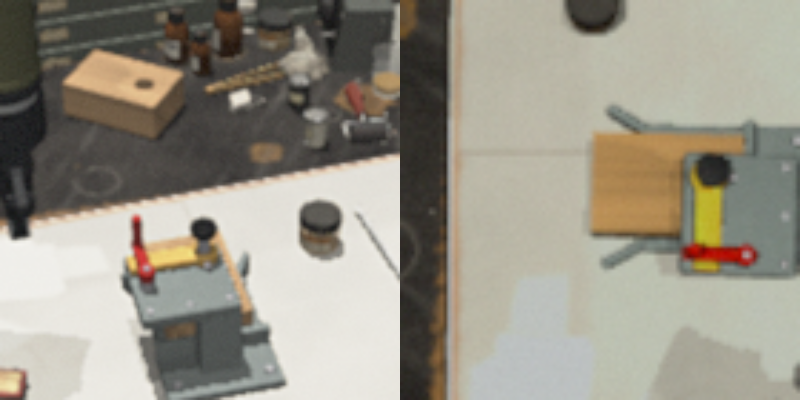

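The right half shows the latch closed across the tab at (705,253) and the block home at (640,185). The left half shows the knob low and the fingers clear of everything. Handing in.

```bash
python3 -c "
from rig import manip
print(manip.hand_in())"
```

```text
the job is handed in; nothing more can be done
None
```

The block is home, the rod bottomed, the collar on the bridge and the latch swung fully across; the job was handed in at about 21 s, but the rig returned no verdict.

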